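# Set the panel counter to four rows by five columns

### The arm

A 6-joint arm with a two-finger parallel gripper is mounted at the origin on the work surface; the furniture and walls round the work are solid. World frame = base frame: x ahead of the robot, y to its left, z up, the work surface at z = 0. Lengths are in m, angles in rad, forces in N, time in s.
With the tool pointing down it reaches from about 0.425 to 0.95 m from the base axis. Payload 3.5 kg.
Tool frame: the origin (TCP) lies at the very end of the fingers, on their centre line; the grasp point (between the pads) lies 19 mm behind it (ctrl.grip_point_offset is the distance from the TCP to the grasp point, in m); z points along the fingers, y is the line along which they close (so a half turn about z gives the same grasp; the last joint's range is limited). The gripper opens to 85 mm and grips with 20 to 120 N. Pads are 22 mm wide; open, the fingers measure 114 mm over their backs; the gripper's body (76 mm by 85 mm) begins 54 mm behind the grasp point. The pads swing forward as they close: fully open they stand 13 mm farther back than shut.
Start: joints at [-1.319, 0.286, 1.577, -0, 1.279, -0.15], TCP at [0.264, -0.621, 0.231] pointing down, gripper open.
Joint ranges: [-2.77, 2.77], [-0.9, 2.22], [0.21, 2.48], [-1.53, 4.67], [0.24, 2.81], [-2.84, 2.84]. Speed limits (rad/s): [2.79, 2.79, 3.14, 3.14, 3.14, 3.14].

### API

Orientations are given as a unit quaternion [x, y, z, w].
In Python, from plant import ctrl gives the robot as it stands. The module is installed in compiled form; this text tells all that it offers.
- The arm moves only by the shell command python3 -m pendant 'ROWS' [OPENING] [FORCE]. ROWS is JSON, a list of rows, each an object of numbers: "dx", "dy", "dz": the shift along the tool's x, y, z in cm; "twist": the turn about the tool's z in degrees. A call has 1 to 10 rows; each row is the pose to reach, as a shift and turn from the pose commanded when the call began, along the tool's axes at that moment; what a row does not reach only later rows make up. A row lasts 1/8 s, in which the tool goes at most 62.5 mm and 10.7 degrees, less where a joint would pass 70% of its speed; a pose out of reach is approached as far as the arm can. A call with a gripper value outside its range is refused whole. OPENING is the opening in per cent of the stroke, from 0 (shut) to 100 (fully open), set as the call begins (- or left out, the last holds). The fingers move at their own pace and stop on an object; FORCE is the grip in N (left out, the last holds). Time passes only in rows, so rows that repeat a pose let the fingers close. It gives the time, the measured TCP pose, the force, the opening and the grip force at its end, in the units of the state.
- ctrl.get_state(): the state, without advancing time (a new reading comes with each control period).
- ctrl.read_camera(name): name is "scene" or "side" or "wrist"; returns a dict with "img" (400x640x3 uint8, red, green, blue), "depth" (400x640 float32, m along the optical axis (not along the pixel's ray), 0 where there is no reading), "camera_matrix" (3x3 intrinsics, pixels), "xyz" and "rotation" of the camera in the world; the wrist camera has in their place "tool_from_camera" (4x4, takes a point from camera to tool coordinates, whose origin is the TCP and whose axes are the flange's). Camera axes: x right, y up, looking along -z (the intrinsics and any distortion apply to the point x, -y, -z); pixel columns grow to the right and rows downward; lengths in m; the calibration is good to about 2 mm. A picture is of the moment at which its call begins: read the wrist's pose just before it.
- ctrl.sign_off(): hands the job in; it is judged then, once.
The state is a dict: "time": time; "qpos": joint angles; "dq": joint speeds; "joint_efforts": joint torques, N m; "eef_pos": TCP position; "tcp_rot": TCP orientation; "contact_force": force on the tool from outside, world axes, zero at the start; "wrist_torque": the same for the moment, N m; "opening": opening from 0.0 (shut) to 1.0 (fully open); "finger_force": force on a finger pad.
Only numpy, scipy, OpenCV 4.12 (cv2) and the standard library are available. Lean on these libraries where they do the work, as an engineer would, in place of code of your own. Each camera call takes 0.05 s, during which the arm holds its last target. There are 200 camera calls.

### The job

The next tile panel is four rows by five columns. On the grey counter box, roll each thumbwheel up by pushing its ridges away from you until the left wheel clicks in with four pips facing straight up and the right wheel with five; only then press the round button fully down to store the setting and let it come up again. Do not shift the loose tiles, tin and brush round the box.

Things in the scene. Friction and masses are not known exactly. Their poses are not given: they have to be found in the camera images.
- counter: Grey box fixed to the bench, 134 mm deep (x) x 244 mm wide (y), flat deck 70 mm above the bench, turned by up to about 15 degrees. Origin: centre of its underside; +x points away from the robot, +y left, z up. On the deck at x = 0: left wheel at y = +75 mm, right wheel at -5, round button at -85. Each wheel rises through a slot 79 mm (x) by 41 mm (y); fin tips reach 102 mm above the bench.
- left_wheel (a joint): Left thumbwheel (rows), turn in rad: 0 shows one pip on top, 1.0472 two, 2.0944 three, 3.1416 four, 4.1888 five, 5.236 six; hard stops just below one and above six. It grows when the fins on top are pushed along the counter's +x. Click stop every 1.0472 rad: at rest one flat faces straight up, with a fin 30 degrees either side of vertical.
- right_wheel (a joint): Right thumbwheel (columns): same shape, pips, values, stops and direction as the left. For both: a push of about 3 N at a fin tip turns the wheel; once the pushed fin has passed upright, the spring click carries the wheel on to the next stop, as soon as nothing blocks the fin that follows.
- left_wheel_axle (a point): Centre of the left wheel, on its axle, 66 mm above the bench; the axle runs along the counter's y. The wheel is a black six-sided drum, 34 mm wide along y, its flats at radius 22 mm with 1 to 6 white pips; between the flats stand six straight fins (the ridges), 5 mm thick, with round tips at radius 36 mm.
- right_wheel_axle (a point): Centre of the right wheel, on its axle, 66 mm above the bench; same wheel as the left.
- store (a joint): Travel of the round store button in m: 0 up, 0.006 fully down; a spring of 5 N at full travel brings it back up.
- store_top (a point): Centre of the top face of the round grey store button, 30 mm across, about 92 mm above the bench, at the right end of the deck; it is pressed straight down.
- star: Loose white eight-pointed star tile, 69x69x12 mm, lying behind the box; origin at the centre of its underside. Bystander.
- cross: Loose white cross-shaped tile, 69x68x12 mm, lying behind the box; origin at the centre of its underside. Bystander.
- tin: Loose yellow glue tin, 70 mm across, 71 mm high, standing behind the box; origin at the centre of its underside. Bystander.
- brush: Loose flat brush with a wooden handle, 217x52x16 mm, lying to the left of the box; origin at the centre of its underside. Bystander.

How it is judged:
On the way, in this order (a step that is already met when the one before it is completed fails the run):
1. the left wheel rests with four pips on top and the right with five, the button still up (value of joint left_wheel between 2.9416 and 3.3416 rad and value of joint right_wheel between 3.9888 and 4.3888 rad and velocity of joint left_wheel between -0.3 and 0.3 rad/s and velocity of joint right_wheel between -0.3 and 0.3 rad/s and value of joint store below 0.0015 m), for 0.2 s.
2. the button is pressed fully down with both wheels so set (value of joint left_wheel between 2.9416 and 3.3416 rad and value of joint right_wheel between 3.9888 and 4.3888 rad and value of joint store above 0.0045 m), for 0.05 s.
At the end, for the whole second after the job is handed in: The left wheel shows four pips and the right wheel five, each within 0.2 rad (11 degrees) of its click stop and at rest, and the button has come up again (less than 1.5 mm down) (all of step 1); the robot touches nothing.
It fails at once if the button is pressed (more than 3 mm) while the wheels show anything else than four and five (value of joint store above 0.003 m and not (value of joint left_wheel between 2.9416 and 3.3416 rad and value of joint right_wheel between 3.9888 and 4.3888 rad)).
It fails at once if the star is shifted by more than 25 mm (distance of star from where it was at the start of the episode above 0.025 m).
It fails at once if the cross is shifted by more than 25 mm (distance of cross from where it was at the start of the episode above 0.025 m).
It fails at once if the tin is shifted by more than 25 mm (distance of tin from where it was at the start of the episode above 0.025 m).
It fails at once if the brush is shifted by more than 25 mm (distance of brush from where it was at the start of the episode above 0.025 m).
It also fails if it takes over 48 s, if anything falls off the work surface, if the arm or the gripper's body presses on something with over 40 N, if the wrist force passes 120 N, or if a joint passes its speed limit or range.

## Working session

There is one attempt and no reset: what is moved stays moved. The work goes in short steps, Python scripts to look and compute and a shell command to move; the robot and the scene stay as the last step left them, time stands still between calls to the robot, and variables do not carry over. Pictures are saved under pics/ and viewed, at most 10 in all, crops included, and the job is handed in when it is done.

```bash
mkdir -p pics
cat > h.py <<'E'
import numpy as np, cv2
from plant import ctrl
from scipy.spatial.transform import Rotation as R
def pose():
    s=ctrl.get_state(); return np.array(s['eef_pos']),R.from_quat(s['tcp_rot']).as_matrix(),s
def grab(n):
    p,Rt,s=pose(); c=ctrl.read_camera(n)
    if n=='wrist':
        T=np.array(c['tool_from_camera']); c['Rw']=Rt@T[:3,:3]; c['pw']=p+Rt@T[:3,3]
    else:
        r=np.array(c['rotation']); c['Rw']=r if r.shape==(3,3) else R.from_quat(r).as_matrix(); c['pw']=np.array(c['xyz'])
    return c
def cloud(c):
    d=c['depth'];K=np.array(c['camera_matrix']);v,u=np.mgrid[:400,:640]
    P=np.stack([(u-K[0,2])/K[0,0]*d,-(v-K[1,2])/K[1,1]*d,-d],-1)
    return P@c['Rw'].T+c['pw']
def save(c,name): cv2.imwrite('pics/'+name,np.ascontiguousarray(c['img'][:,:,::-1]))
E
python3 - <<'E'
from h import *
for n in ['scene','side']:
    c=grab(n); save(c,n+'.png'); P=cloud(c); np.savez(n+'.npz',P=P,img=c['img'],Rw=c['Rw'],pw=c['pw'],K=c['camera_matrix']); print(n,c['pw'],[k for k in c])
p,Rt,s=pose(); print(p,Rt,s)
E
```

```text
scene [-0.18775386  0.04125204  0.73164083] ['img', 'depth', 'camera_matrix', 'xyz', 'rotation', 'Rw', 'pw']
side [ 0.29408585 -0.97179514  0.85373194] ['img', 'depth', 'camera_matrix', 'xyz', 'rotation', 'Rw', 'pw']
[ 0.26382563 -0.62064124  0.23004675] [[ 9.20376294e-01  3.91033495e-01 -5.32285733e-04]
 [ 3.91033702e-01 -9.20373860e-01  2.14533808e-03]
 [ 3.48997173e-04 -2.18265997e-03 -9.99997557e-01]] {'time': 0.1, 'qpos': array([-1.31904125e+00,  2.87114275e-01,  1.57805640e+00,  1.97427926e-05,
        1.27863229e+00, -1.50005496e-01]), 'dq': array([-0.00162745, -0.00125813, -0.00621307, -0.00267054, -0.00010488,
       -0.0035035 ]), 'joint_efforts': array([ 2.15540749e-03, -4.07293904e+01, -2.93697846e+01, -7.79761467e-05,
        3.43013693e-03, -1.49140067e-05]), 'eef_pos': array([ 0.26382563, -0.62064124,  0.23004675]), 'tcp_rot': array([ 9.79891284e-01,  1.99529073e-01, -4.67624734e-05, -1.10420363e-03]), 'contact_force': array([ 0.76104335, -1.14465779,  0.88030157]), 'wrist_torque': array([ 0.01125806, -0.03110944, -0.01482723]), 'finger_force': 0.0, 'opening': 0.998950062757941}
```

View pics/scene.png

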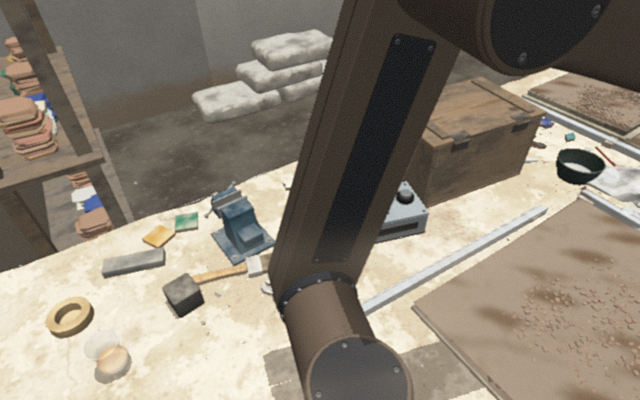

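View pics/side.png

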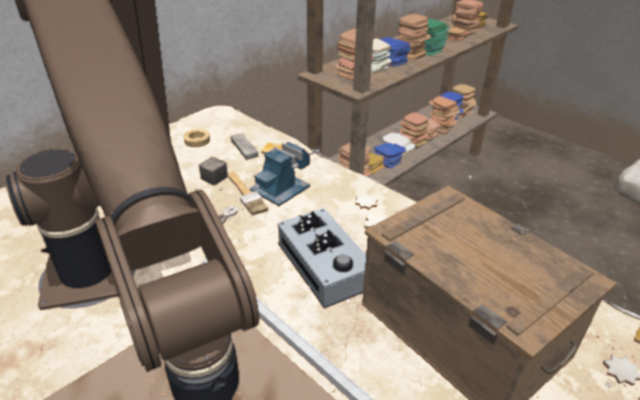

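The scene view is mostly blocked by the arm; only the box's right end shows at (400,210). The side view shows the box at (325,255), wheels at (307,222) and (323,242), and the button at (343,263), with a wooden chest close to its right.

Run:
```python
from h import *
d=np.load('side.npz');P=d['P'];img=d['img']
sub=P[195:310,270:375].reshape(-1,3);c=img[195:310,270:375].reshape(-1,3).astype(int)
m=(abs(sub[:,2]-.07)<.006)&(c[:,2]>c[:,0]+5)
q=sub[m];print(m.sum(),q[:,2].mean())
(r)=cv2.minAreaRect((q[:,:2]*1000).astype(np.float32));print(r,cv2.boxPoints(r))
for u,v in [(343,260),(307,220),(323,240),(342,262)]: print(u,v,P[v,u])
b=P[180:400,365:620].reshape(-1,3);print('chest',np.percentile(b[:,2],[5,50,90,97]));t=b[b[:,2]>np.percentile(b[:,2],90)-.04]
r=cv2.minAreaRect((t[:,:2]*1000).astype(np.float32));print(r,cv2.boxPoints(r))
cv2.imwrite('pics/side_crop.png',cv2.resize(np.ascontiguousarray(img[180:320,220:400,::-1]),None,fx=4,fy=4,interpolation=cv2.INTER_CUBIC))
```

```text
2683 0.06888993778971232
((543.6969604492188, -116.90476989746094), (129.87139892578125, 242.1095733642578), 13.256197929382324) [[ 452.73297   -13.965679]
 [ 508.25006  -249.6241  ]
 [ 634.66095  -219.84386 ]
 [ 579.14386    15.81456 ]]
343 260 [ 0.56198492 -0.20374367  0.09281022]
307 220 [ 0.52212105 -0.04428469  0.08774863]
323 240 [ 0.53977892 -0.12316976  0.0870029 ]
342 262 [ 0.55861045 -0.20752207  0.09117783]
chest [-0.76738991  0.10829525  0.21237868  0.21831668]
((539.6572265625, -542.005615234375), (898.967041015625, 414.67523193359375), 35.49448013305664) [[  53.315277 -634.1784  ]
 [ 294.0859   -971.7951  ]
 [1025.9991   -449.83282 ]
 [ 785.2285   -112.216125]]
```

View pics/side_crop.png

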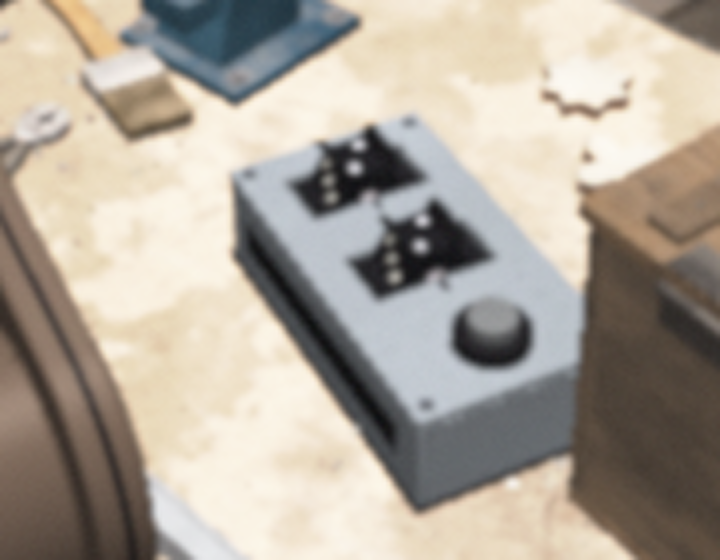

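Run:
```python
from h import *
d=np.load('side.npz');P=d['P']
for u,v in [(367,235),(367,260),(367,300),(375,240),(450,195),(390,255),(470,320),(500,385),(605,285),(455,193)]: print(u,v,P[v,u].round(3))
d=np.load('scene.npz');P=d['P']
b=P[80:205,400:560].reshape(-1,3);b=b[(b[:,2]>.1)&(b[:,2]<.3)];t=b[b[:,2]>.19]
print(b[:,2].max()); r=cv2.minAreaRect((t[:,:2]*1000).astype(np.float32));print(r,cv2.boxPoints(r))
c=np.array([.544,-.117]);a=np.radians(13.26);ex=np.array([np.cos(a),np.sin(a)]);ey=np.array([-ex[1],ex[0]])
for y in (.075,-.005,-.085): print(c+ey*y)
s=d
```

```text
367 235 [ 0.589 -0.261  0.205]
367 260 [ 0.593 -0.262  0.138]
367 300 [ 0.596 -0.274  0.032]
375 240 [ 0.598 -0.28   0.206]
450 195 [ 0.8   -0.19   0.212]
390 255 [ 0.611 -0.325  0.204]
470 320 [ 0.687 -0.493  0.191]
500 385 [ 0.722 -0.565  0.099]
605 285 [ 0.936 -0.497  0.211]
455 193 [ 0.814 -0.186  0.212]
0.2232573248051296
((769.277099609375, -376.6697692871094), (255.75338745117188, 376.9400329589844), 23.28448486328125) [[ 577.31396 -254.09923]
 [ 726.31714 -600.3388 ]
 [ 961.24023 -499.2403 ]
 [ 812.23706 -153.00073]]
[ 0.52679723 -0.04399956]
[ 0.54514685 -0.1218667 ]
[ 0.56349647 -0.19973384]
```

```bash
python3 -m pendant '[{"dx":4.5,"dy":-4,"dz":-1},{"dx":9,"dy":-8,"dz":-2},{"dx":13.5,"dy":-12,"dz":-3},{"dx":18,"dy":-16,"dz":-4},{"dx":22.5,"dy":-20,"dz":-5},{"dx":27,"dy":-24,"dz":-5},{"dx":31.5,"dy":-28,"dz":-5},{"dx":36,"dy":-32,"dz":-5},{"dx":40,"dy":-36,"dz":-5,"twist":5},{"dx":41,"dy":-37,"dz":-5,"twist":9.7}]' 0 30
python3 - <<'E'
from h import *
c=grab('wrist'); save(c,'w1.png'); P=cloud(c); np.savez('w1.npz',P=P,img=c['img'],Rw=c['Rw'],pw=c['pw'],K=c['camera_matrix'])
p,Rt,s=pose(); print(p,np.degrees(np.arctan2(Rt[1,0],Rt[0,0])),s['opening'],c['pw'])
E
```

```text
[ 0.26390283 -0.62071225  0.23021164] 23.022898148616903 0.9988580967367225 [ 0.33020822 -0.59298595  0.37251294]$[0]: bad value
```

View pics/w1.png

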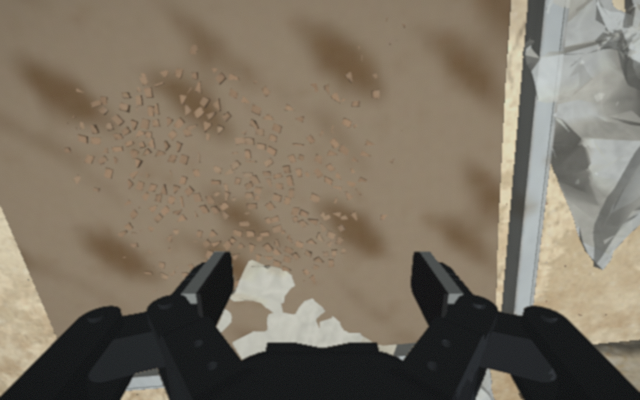

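The call was refused and the arm did not move: the picture shows only the bench, with the open fingers at (210,290) and (430,290). I'll give every key in each row.

```bash
python3 -m pendant '[{"dx":4.5,"dy":-4,"dz":-1,"twist":0},{"dx":9,"dy":-8,"dz":-2,"twist":0},{"dx":13.5,"dy":-12,"dz":-3,"twist":0},{"dx":18,"dy":-16,"dz":-4,"twist":0},{"dx":22.5,"dy":-20,"dz":-5,"twist":0},{"dx":27,"dy":-24,"dz":-5,"twist":0},{"dx":31.5,"dy":-28,"dz":-5,"twist":0},{"dx":36,"dy":-32,"dz":-5,"twist":0},{"dx":40,"dy":-36,"dz":-5,"twist":5},{"dx":41,"dy":-37,"dz":-5,"twist":9.7}]' 0 30
python3 - <<'E'
from h import *
c=grab('wrist'); save(c,'w2.png'); P=cloud(c); np.savez('w2.npz',P=P,img=c['img'],Rw=c['Rw'],pw=c['pw'],K=c['camera_matrix'])
p,Rt,s=pose(); print(p,np.degrees(np.arctan2(Rt[1,0],Rt[0,0])),s['opening'],c['pw'])
E
```

```text
time: 1.4
eef_pos: [0.4971, -0.1172, 0.281]
tcp_rot: [0.993, 0.117, -0.0, -0.0]
contact_force: [0.4, -0.9, 0.6]
opening: 0.002
finger_force: 0.0
[ 0.4972795  -0.11701325  0.28105716] 13.298484722529833 -0.00011624427666909246 [ 0.56725152 -0.10079775  0.42348066]
```

View pics/w2.png

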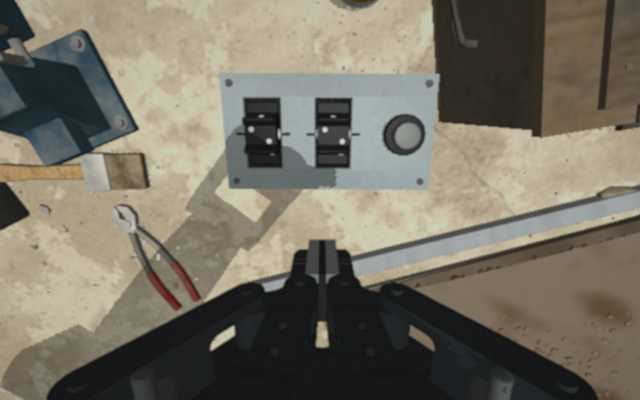

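The wrist view shows the box squarely: left wheel (263,133), right wheel (333,133), button (405,134), chest corner at (537,135), closed fingers at (322,260). Both wheels seem to show two pips; I'll enlarge them and refine the box pose.

Run:
```python
from h import *
d=np.load('w2.npz');P=d['P'];img=d['img'];K=d['K']
q=P[60:200,210:450].reshape(-1,3);c=img[60:200,210:450].reshape(-1,3).astype(int)
q=q[(abs(q[:,2]-.07)<.006)&(c[:,2]>c[:,0]+3)]
print(len(q),q[:,2].mean(),np.median(q[:,2]));r=cv2.minAreaRect((q[:,:2]*1000).astype(np.float32));print(r)
# four deck screws back projected on z=.07
def ray(u,v,z):
    e=d['Rw']@np.array([(u-K[0,2])/K[0,0],-(v-K[1,2])/K[1,1],-1]);return d['pw']+e*(z-d['pw'][2])/e[2]
S=np.array([ray(*uv,.07)[:2] for uv in [(229,84),(429,84),(420,182),(236,181)]]);print(S.mean(0),S)
print('button',ray(405,134,.092),P[134,405]); 
print('wheels depth',P[133,263],P[133,333])
cr=img[85:185,225:440,::-1];cv2.imwrite('pics/w2c.png',cv2.resize(np.ascontiguousarray(cr),None,fx=3.7,fy=3.7,interpolation=cv2.INTER_CUBIC))
```

```text
17230 0.06980084299620873 0.0698016457559151
((545.065185546875, -113.7723388671875), (128.32691955566406, 239.416259765625), 13.313362121582031)
[ 0.54408598 -0.11403917] [[ 0.57203453  0.00519566]
 [ 0.62277687 -0.20834797]
 [ 0.51571242 -0.23407338]
 [ 0.46582011 -0.018931  ]]
button [ 0.56552485 -0.19310021  0.092     ] [ 0.56552363 -0.19316541  0.09176584]
wheels depth [ 0.53065839 -0.04333252  0.08687031] [ 0.54841591 -0.11764227  0.0882584 ]
```

View pics/w2c.png

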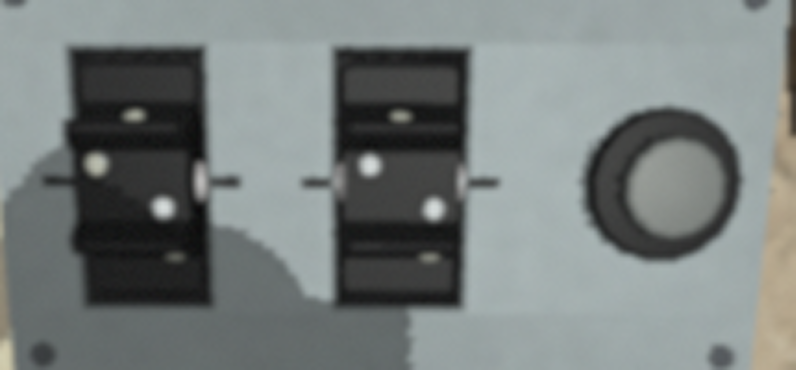

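Both wheels show two pips (box centre (0.545,-0.1155), yaw 13.3°): the left needs 2 clicks, the right 3. Now I go in front of the left wheel and push once.

```bash
python3 -m pendant '[{"dx":0.2,"dy":-3.5,"dz":4,"twist":0},{"dx":0.4,"dy":-6.5,"dz":9,"twist":0},{"dx":0.4,"dy":-6.5,"dz":14,"twist":0},{"dx":0.4,"dy":-6.5,"dz":17,"twist":0},{"dx":0.4,"dy":-6.5,"dz":19,"twist":0},{"dx":0.4,"dy":-6.5,"dz":19,"twist":0}]'; python3 -m pendant '[{"dx":0.6,"dy":0,"dz":0,"twist":0},{"dx":1.2,"dy":0,"dz":0,"twist":0},{"dx":1.8,"dy":0,"dz":0,"twist":0},{"dx":2.4,"dy":0,"dz":0,"twist":0},{"dx":3,"dy":0,"dz":0,"twist":0},{"dx":3.6,"dy":0,"dz":0,"twist":0},{"dx":4,"dy":0,"dz":0,"twist":0},{"dx":4,"dy":0,"dz":0,"twist":0}]'; python3 -m pendant '[{"dx":4,"dy":0,"dz":-4,"twist":0},{"dx":0,"dy":0,"dz":-6,"twist":0},{"dx":-2,"dy":0,"dz":-8,"twist":0},{"dx":-2,"dy":0,"dz":-8,"twist":0}]'
```

```text
time: 2.2
eef_pos: [0.4838, -0.0562, 0.0894]
tcp_rot: [0.993, 0.116, -0.002, -0.001]
contact_force: [-0.5, 0.7, 0.2]
opening: -0.001
finger_force: 0.0
time: 3.2
eef_pos: [0.5258, -0.0468, 0.0919]
tcp_rot: [0.993, 0.116, 0.001, 0.0]
contact_force: [2.7, 0.4, 0.2]
opening: 0.002
finger_force: 1.4
time: 3.7
eef_pos: [0.505, -0.0519, 0.1724]
tcp_rot: [0.993, 0.116, 0.001, 0.001]
contact_force: [0.4, 0.4, 0.3]
opening: -0.001
finger_force: 0.0
```

```bash
cat > look.py <<'E'
import sys
from h import *
c=grab('wrist'); img=c['img']; K=np.array(c['camera_matrix'])
p,Rt,s=pose(); C=np.array([.545,-.1155]);a=np.radians(13.3);ex=np.array([np.cos(a),np.sin(a)]);ey=np.array([-ex[1],ex[0]])
r=p[:2]-C; print('t',s['time'],'box xy mm',(1e3*np.array([r@ex,r@ey])).round(1),'z',p[2].round(4))
o=[]
for y in (.075,-.005):
    w=np.append(C+ey*y,.088); q=c['Rw'].T@(w-c['pw']); u=K[0,0]*q[0]/-q[2]+K[0,2]; v=-K[1,1]*q[1]/-q[2]+K[1,2]
    h=int(.05*K[0,0]/-q[2]); u,v=int(u),int(v); print(u,v,h); t=img[max(v-h,0):v+h,max(u-h,0):u+h,::-1]
    o.append(cv2.resize(np.ascontiguousarray(t),(380,380),interpolation=cv2.INTER_CUBIC) if t.size else np.zeros((380,380,3),np.uint8))
cv2.imwrite('pics/'+sys.argv[1],np.hstack(o))
E
python3 look.py a1.png
```

```text
t 3.75 box xy mm [-24.2  71.3] z 0.1715
316 176 65
420 176 65
```

View pics/a1.png

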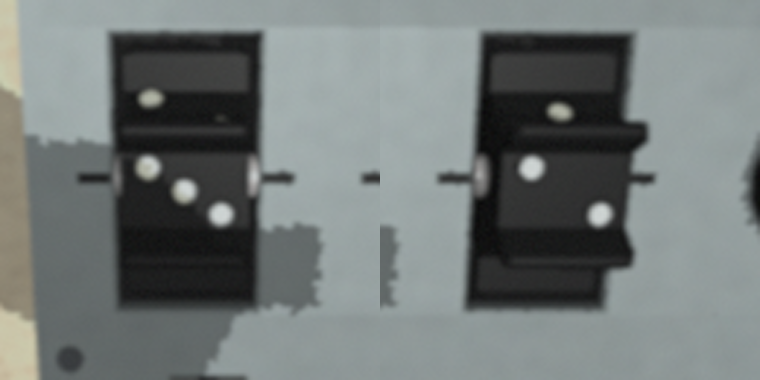

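Left wheel now shows three (pips at (148,167), (185,190), (221,214)), right still two. Second click on the left, then lift straight up.

```bash
python3 -m pendant '[{"dx":-1.9,"dy":-0.3,"dz":2,"twist":0},{"dx":-1.9,"dy":-0.3,"dz":5.5,"twist":0},{"dx":-1.9,"dy":-0.3,"dz":8.1,"twist":0},{"dx":-1.9,"dy":-0.3,"dz":8.1,"twist":0}]'; python3 -m pendant '[{"dx":0.6,"dy":0,"dz":0,"twist":0},{"dx":1.2,"dy":0,"dz":0,"twist":0},{"dx":1.8,"dy":0,"dz":0,"twist":0},{"dx":2.4,"dy":0,"dz":0,"twist":0},{"dx":3,"dy":0,"dz":0,"twist":0},{"dx":3.6,"dy":0,"dz":0,"twist":0},{"dx":4,"dy":0,"dz":0,"twist":0},{"dx":4,"dy":0,"dz":0,"twist":0}]'; python3 -m pendant '[{"dx":0,"dy":0,"dz":-3,"twist":0},{"dx":-1,"dy":1,"dz":-6,"twist":0},{"dx":-4,"dy":5,"dz":-6,"twist":0},{"dx":-4.1,"dy":8,"dz":-3,"twist":0},{"dx":-4.1,"dy":8,"dz":-3,"twist":0}]'; python3 look.py a2.png
```

```text
time: 4.25
eef_pos: [0.4836, -0.0521, 0.087]
tcp_rot: [0.993, 0.116, -0.003, -0.002]
contact_force: [0.3, -0.5, 0.4]
opening: 0.003
finger_force: 0.0
time: 5.25
eef_pos: [0.526, -0.0438, 0.0907]
tcp_rot: [0.993, 0.116, 0.001, 0.0]
contact_force: [2.0, 0.3, 0.3]
opening: -0.001
finger_force: 1.3
time: 5.88
eef_pos: [0.5013, -0.1318, 0.1179]
tcp_rot: [0.993, 0.115, -0.002, -0.001]
contact_force: [-0.8, 0.9, 0.1]
opening: -0.002
finger_force: 0.0
t 5.925 box xy mm [-45.4  -5.3] z 0.1189
180 158 87
320 158 87
```

Now the right wheel: first of three clicks, returning to the starting spot after each push.

```bash
python3 -m pendant '[{"dx":0.3,"dy":0,"dz":2.8,"twist":0},{"dx":0.3,"dy":0,"dz":2.8,"twist":0},{"dx":0.9,"dy":0,"dz":2.8,"twist":0},{"dx":1.5,"dy":0,"dz":2.8,"twist":0},{"dx":2.1,"dy":0,"dz":2.8,"twist":0},{"dx":2.7,"dy":0,"dz":2.8,"twist":0},{"dx":3.3,"dy":0,"dz":2.8,"twist":0},{"dx":3.9,"dy":0,"dz":2.8,"twist":0},{"dx":4.3,"dy":0,"dz":2.8,"twist":0},{"dx":4.3,"dy":0,"dz":2.8,"twist":0}]'; python3 -m pendant '[{"dx":0,"dy":0,"dz":-3,"twist":0},{"dx":-1,"dy":0,"dz":-6,"twist":0},{"dx":-4,"dy":0,"dz":-6,"twist":0},{"dx":-4.3,"dy":0,"dz":-3,"twist":0},{"dx":-4.3,"dy":0,"dz":-3,"twist":0}]'; python3 look.py a3.png
```

```text
time: 7.18
eef_pos: [0.5451, -0.121, 0.0919]
tcp_rot: [0.993, 0.116, -0.0, -0.0]
contact_force: [-0.9, -0.3, 0.3]
opening: -0.002
finger_force: 0.0
time: 7.8
eef_pos: [0.5009, -0.1302, 0.1198]
tcp_rot: [0.993, 0.116, -0.003, -0.002]
contact_force: [0.3, -0.7, -0.2]
opening: 0.002
finger_force: 0.0
t 7.85 box xy mm [-45.1  -5. ] z 0.1213
184 157 86
323 157 86
```

View pics/a3.png

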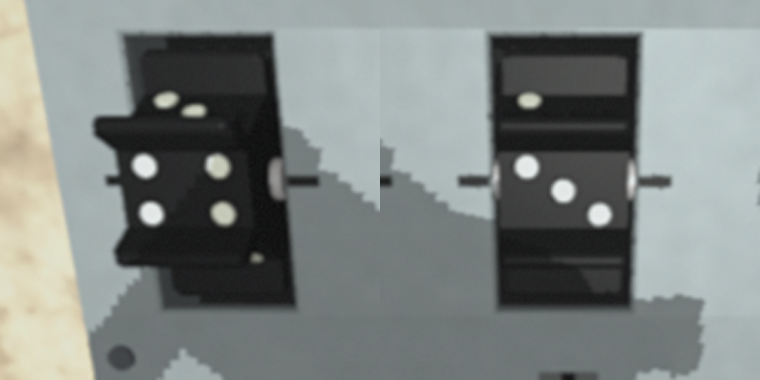

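Left wheel shows four pips ((145,166) to (223,213)), right shows three ((527,167) to (600,214)). Two more right clicks.

```bash
python3 -m pendant '[{"dx":0.2,"dy":0,"dz":3,"twist":0},{"dx":0.3,"dy":0,"dz":3,"twist":0},{"dx":0.9,"dy":0,"dz":3,"twist":0},{"dx":1.5,"dy":0,"dz":3,"twist":0},{"dx":2.1,"dy":0,"dz":3,"twist":0},{"dx":2.7,"dy":0,"dz":3,"twist":0},{"dx":3.3,"dy":0,"dz":3,"twist":0},{"dx":3.9,"dy":0,"dz":3,"twist":0},{"dx":4.3,"dy":0,"dz":3,"twist":0},{"dx":4.3,"dy":0,"dz":3,"twist":0}]'; python3 -m pendant '[{"dx":0,"dy":0,"dz":-3,"twist":0},{"dx":-1,"dy":0,"dz":-6,"twist":0},{"dx":-4,"dy":0,"dz":-6,"twist":0},{"dx":-4.3,"dy":0,"dz":-3,"twist":0},{"dx":-4.3,"dy":0,"dz":-3,"twist":0}]'; python3 -m pendant '[{"dx":0.2,"dy":0,"dz":3,"twist":0},{"dx":0.3,"dy":0,"dz":3,"twist":0},{"dx":0.9,"dy":0,"dz":3,"twist":0},{"dx":1.5,"dy":0,"dz":3,"twist":0},{"dx":2.1,"dy":0,"dz":3,"twist":0},{"dx":2.7,"dy":0,"dz":3,"twist":0},{"dx":3.3,"dy":0,"dz":3,"twist":0},{"dx":3.9,"dy":0,"dz":3,"twist":0},{"dx":4.3,"dy":0,"dz":3,"twist":0},{"dx":4.3,"dy":0,"dz":3,"twist":0}]'; python3 -m pendant '[{"dx":0,"dy":0,"dz":-3,"twist":0},{"dx":-1,"dy":0,"dz":-6,"twist":0},{"dx":-4,"dy":0,"dz":-6,"twist":0},{"dx":-4.3,"dy":0,"dz":-6,"twist":0},{"dx":-4.3,"dy":0,"dz":-6,"twist":0}]'; python3 look.py a4.png
```

```text
time: 9.1
eef_pos: [0.5449, -0.1209, 0.0916]
tcp_rot: [0.993, 0.116, -0.001, -0.0]
contact_force: [-0.3, 0.3, -0.2]
opening: 0.001
finger_force: 0.0
time: 9.72
eef_pos: [0.5008, -0.1302, 0.1196]
tcp_rot: [0.993, 0.116, -0.003, -0.002]
contact_force: [-0.3, -0.5, -0.1]
opening: 0.001
finger_force: 0.0
time: 10.98
eef_pos: [0.5449, -0.1209, 0.0916]
tcp_rot: [0.993, 0.116, -0.001, -0.0]
contact_force: [0.7, 0.0, 0.8]
opening: 0.0
finger_force: 0.0
time: 11.6
eef_pos: [0.5031, -0.131, 0.1517]
tcp_rot: [0.993, 0.116, -0.0, -0.0]
contact_force: [0.2, -0.3, 0.2]
opening: -0.002
finger_force: 0.0
t 11.65 box xy mm [-44.   -5.5] z 0.1518
203 154 73
320 153 73
```

View pics/a4.png

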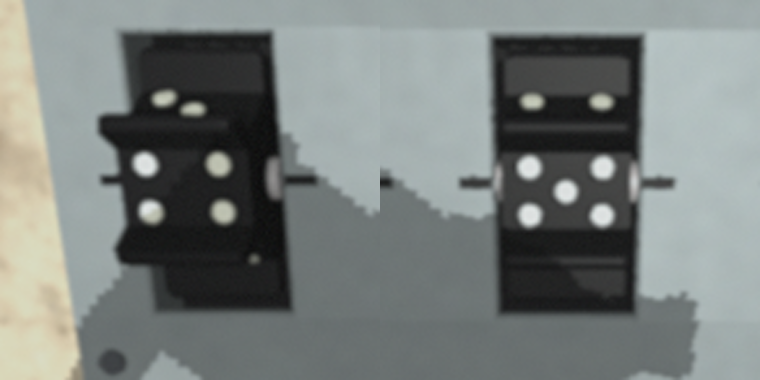

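Left shows four, right shows five (pips (530,167), (603,167), (566,191), (530,215), (603,215)). Now over the button and down, slightly off-centre away from the chest.

```bash
python3 -m pendant '[{"dx":2,"dy":3.7,"dz":0,"twist":0},{"dx":4.2,"dy":7.35,"dz":0,"twist":0},{"dx":4.2,"dy":7.35,"dz":2,"twist":0},{"dx":4.2,"dy":7.35,"dz":4,"twist":0},{"dx":4.2,"dy":7.35,"dz":5.5,"twist":0},{"dx":4.2,"dy":7.35,"dz":6.0,"twist":0},{"dx":4.2,"dy":7.35,"dz":6.4,"twist":0},{"dx":4.2,"dy":7.35,"dz":6.6,"twist":0},{"dx":4.2,"dy":7.35,"dz":6.6,"twist":0}]'
```

```text
time: 12.78
eef_pos: [0.561, -0.1927, 0.0868]
tcp_rot: [0.993, 0.116, -0.0, -0.0]
contact_force: [-2.2, 1.7, 4.4]
opening: -0.002
finger_force: 2.2
```

```bash
python3 -m pendant '[{"dx":0,"dy":0,"dz":0.1,"twist":0},{"dx":0,"dy":0,"dz":0.15,"twist":0},{"dx":0,"dy":0,"dz":0.15,"twist":0}]'
```

```text
time: 13.15
eef_pos: [0.5614, -0.193, 0.0861]
tcp_rot: [0.993, 0.116, 0.0, 0.0]
contact_force: [-3.8, 4.6, 7.7]
opening: 0.002
finger_force: 3.9
```

Force now exceeds the 5 N full-travel spring and the height is at the 86 mm stop: fully down. Lift away and check.

```bash
python3 -m pendant '[{"dx":0,"dy":0,"dz":-3,"twist":0},{"dx":0,"dy":0,"dz":-8,"twist":0},{"dx":-2,"dy":-3,"dz":-13,"twist":0},{"dx":-5,"dy":-7,"dz":-15,"twist":0},{"dx":-5,"dy":-7,"dz":-15,"twist":0},{"dx":-5,"dy":-7,"dz":-15,"twist":0}]'; python3 look.py a5.png
python3 - <<'E'
from h import *
c=grab('wrist');P=cloud(c).reshape(-1,3);m=np.hypot(P[:,0]-.565,P[:,1]+.195)<.008
print('button z',np.median(P[m,2]),m.sum())
E
```

```text
time: 13.9
eef_pos: [0.4967, -0.1368, 0.2345]
tcp_rot: [0.993, 0.116, 0.001, 0.001]
contact_force: [0.7, -1.5, 0.1]
opening: -0.004
finger_force: 0.0
t 13.95 box xy mm [-51.9  -9.8] z 0.234
231 134 53
316 134 53
button z 0.09201999014209761 239
```

View pics/a5.png

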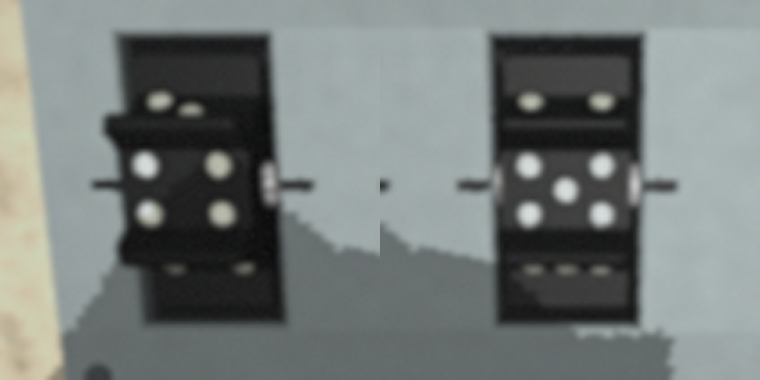

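The picture shows four pips on the left and five on the right, and the button is back at 92 mm.

```bash
python3 -c "from plant import ctrl; print(ctrl.sign_off())"
```

```text
the job is handed in; nothing more can be done
None
```

The job is handed in: the left wheel shows four pips and the right five, the button was pressed fully down and came back up, and the arm stands clear at about 14 s; I sent no move near the tiles, tin or brush but took no closing picture of them, and the hand-in returned no verdict.

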